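Stack slide packs and a case on the sloping rack

TASK

Put the two slide packs and the small wooden case away on the sloping rack as one stack: one pack lying on its broad side in the middle of the deck, the other pack lying flat on it, and the case flat on top, each with its end pushed back against the backstop and in line with the slope. The pack that stands on its narrow edge first has to be laid over on its broad side and then taken again across its width. Leave the petri dish, the dust cap and the screwdriver where they are.

Things in the scene. Friction and masses are not known exactly. Their poses are not given: they have to be found in the camera images.
- deck: Sloping aluminium deck, 124 mm wide, 150 long, of a fixed rack on thin legs. Origin: on the deck surface at the middle of the backstop's foot, 31 mm above the worktop. x points down the slope (18 degrees, away from the robot) into the backstop, y across to the left, z square out of the deck. Deck surface: z = 0, x = -0.15 to 0; backstop face: x = 0, 76 mm high along z, full width. No side walls.
- pack_lying_mid (a point): Centre of the slide pack that starts lying on its broad side: a plain closed box 82 x 52 x 30 mm, 0.24 kg. Its pose has the 30 mm thickness along x, the 82 mm length along y, the 52 mm width along z; at the start x is vertical and the centre is 15 mm above the worktop.
- pack_standing_mid (a point): Centre of the other, equal slide pack (82 x 52 x 30 mm, 0.24 kg), which starts standing on a long narrow edge, 52 mm tall. Its pose has the 30 mm thickness along x, the 82 mm length along y, the 52 mm width along z; at the start z points up and the centre is 26 mm above the worktop. Tipped by more than about 30 degrees about its long lower edge it falls over onto its broad side.
- wood_case_mid (a point): Centre of the flat wooden case, 98 mm long (its own y), 44 mm wide (x) and 14 mm high (z), 0.05 kg, closed. It lies flat on the worktop, z up.
- petri: Bystander: shallow petri dish, 57 mm across, 14 mm high, loose. Origin at the middle of its underside.
- cap: Bystander: black round dust cap, 34 mm across, 12 mm high, loose. Origin at the middle of its underside.
- driver: Bystander: screwdriver, 159 mm long (along its y), about 22 mm thick, lying loose at the right. Origin at the middle, on the worktop.
Mind the look-alikes: they are no part of the job. What is shaped like the part that bears pack_standing_mid but blue is not meant. Leave any blue or green look-alike of the part that bears pack_lying_mid alone.

How it is judged:
By the outcome, as a careful person would: the job done as asked, in the order asked, and still so for the second after the job is handed in, with the robot touching nothing.
It also fails if it takes over 72 s, if anything falls off the work surface, if the arm or the gripper's body presses on something with over 40 N, if the wrist force passes 120 N, or if a joint passes its speed limit or range.

ROBOT

A 6-joint arm with a two-finger parallel gripper is mounted at the origin on a cart in front of the work surface, level with it; the furniture and walls round the work are solid. World frame = base frame: x ahead of the robot, y to its left, z up, the work surface at z = 0. Lengths are in m, angles in degrees, forces in N, time in s.
With the tool pointing down it reaches from about 0.4 to 0.825 m from the base axis. Payload 7 kg.
Tool frame: the origin (TCP) lies at the very end of the fingers, on their centre line; the grasp point (between the pads) lies 19 mm behind it (ctrl.grasp_offset is the distance from the TCP to the grasp point, in m); z points along the fingers, y is the line along which they close (so a half turn about z gives the same grasp; the last joint's range is limited). The gripper opens to 88 mm and grips with 3 to 60 N. Pads are 19 mm wide; open, the fingers measure 130 mm over their backs; the gripper's body (78 mm by 193 mm) begins 47 mm behind the grasp point.
Start: joints at [-56.03, 20.546, 0.682, 0, -70.136, -16.507], TCP at [0.203, -0.644, 0.227] pointing down, gripper open.
Joint ranges: [-176.03, 176.03], [-82.01, 121.73], [-58.28, 71.71], [-173.87, 95.51], [-174.79, -0.11], [-173.66, 173.66]. Speed limits (degrees/s): [136.94, 136.94, 172.46, 180, 180, 180].

INTERFACE

Orientations are given as [roll, pitch, yaw] about the fixed x, y, z axes, in that order (R = Rz(yaw) Ry(pitch) Rx(roll)).
In Python, from plant import ctrl gives the robot as it stands. The module is installed in compiled form; this text tells all that it offers.
- The arm moves only by the tool jog_arm, never from a script. Its argument "plan" is a list that holds one entry, the list of rows, each a list of 7 numbers: the opening, from 0 (shut) to 1 (fully open), then the shift along the tool's x, y, z in m, then the turn, a rotation vector about the tool's x, y, z in degrees. A call has 1 to 20 rows; each row is the pose to reach, as a shift and turn from the pose commanded when the call began, along the tool's axes at that moment; what a row does not reach only later rows make up. A row lasts 1/8 s, in which the tool goes at most 62.5 mm and 10.7 degrees, less where a joint would pass 70% of its speed; a pose out of reach is approached as far as the arm can. A call with a gripper value outside its range is refused whole. The fingers move at their own pace and stop on an object; the grip force is fixed at half the most. Time passes only in rows, so rows that repeat a pose let the fingers close. It gives the time, the measured TCP pose, the force, the opening and the grip force at its end, in the units of the state.
- ctrl.get_obs(): the state, without advancing time (a new reading comes with each control period).
- ctrl.snapshot(name): name is "scene" or "side" or "wrist"; returns a dict with "image" (420x560x3 uint8, red, green, blue), "vertical_fov" (degrees; the focal length in pixels is half the picture's height over the tangent of half this angle, whatever the lens; pixels are square), "cx", "cy" (the principal point, pixels), "k1" (the pictures are not rectified: a ray, as slopes to the right and down, at radius r is drawn at 1 + k1 r^2 times it, then the intrinsics apply), "R" (3x3) and "t" (3): a world point X has camera coordinates R X + t; the wrist camera has in their place "T_tool_cam" (4x4, takes a point from camera to tool coordinates, whose origin is the TCP and whose axes are the flange's). Camera axes: x right, y down, z forward; pixel columns grow to the right and rows downward; lengths in m; the calibration is good to about 2 mm. A picture is of the moment at which its call begins: read the wrist's pose just before it. There is no depth.
- ctrl.close_job(): hands the job in; it is judged then, once.
The state is a dict: "clock": time; "joint_pos": joint angles; "qvel": joint speeds; "tau": joint torques, N m; "tool_pos": TCP position; "orientation": TCP orientation; "force": force on the tool from outside, world axes, zero at the start; "moment": the same for the moment, N m; "opening": finger opening in m; "gripper_force": force on a finger pad.
Only numpy, scipy, OpenCV 4.12 (cv2) and the standard library are available. Lean on these libraries where they do the work, as an engineer would, in place of code of your own. Each camera call takes 0.05 s, during which the arm holds its last target. There are 200 camera calls.

## Working session

There is one attempt and no reset: what is moved stays moved. The work goes in short steps, Python scripts to look and compute and a tool call to move; the robot and the scene stay as the last step left them, time stands still between calls to the robot, and variables do not carry over. Pictures are saved under pics/ and viewed, at most 10 in all, crops included, and the job is handed in when it is done.

Besides the shell and the picture viewer there is one more tool, called after "Emit:" in YAML: its name, and indented under it one key for each argument. jog_arm: Moves the arm, as the interface text tells. Its arguments: {"type":"object","properties":{"plan":{"type":"array","items":{"type":"array","items":{"type":"array","items":{"type":"number"}}}}},"required":["plan"]}

```bash
mkdir -p pics; cat > h.py <<'E'
import numpy as np, cv2
from plant import ctrl
from scipy.spatial.transform import Rotation as Ro
def cam(s,obs=None):
    H=s["image"].shape[0]; f=H/2/np.tan(np.radians(s["vertical_fov"])/2)
    K=np.array([[f,0,s["cx"]],[0,f,s["cy"]],[0,0,1.]])
    if "R" in s: R=np.array(s["R"]);t=np.array(s["t"])
    else:
        T=np.eye(4);T[:3,:3]=Ro.from_euler('xyz',obs["orientation"],degrees=True).as_matrix();T[:3,3]=obs["tool_pos"]
        M=np.linalg.inv(T@np.array(s["T_tool_cam"]));R=M[:3,:3];t=M[:3,3]
    return K,np.array([s["k1"],0,0,0.]),R,t
def rays(c,px):
    K,d,R,t=c
    # k1 may be large: undistort by iteration
    u=cv2.undistortPointsIter(np.array(px,float).reshape(-1,1,2),K,d,None,None,(3,50,1e-9)).reshape(-1,2)
    return -R.T@t,np.c_[u,np.ones(len(u))]@R
def onz(c,px,z):
    o,D=rays(c,px); return o+D*((z-o[2])/D[:,2])[:,None]
def proj(c,P):
    K,d,R,t=c
    return cv2.projectPoints(np.array(P,float).reshape(-1,3),cv2.Rodrigues(R)[0],t,K,d)[0].reshape(-1,2)
def snap(n):
    o=ctrl.get_obs(); s=ctrl.snapshot(n); return s["image"],cam(s,o),o
def save(n,im): cv2.imwrite("pics/"+n+".png",cv2.cvtColor(im,cv2.COLOR_RGB2BGR))
E
python3 - <<'E'
from h import *
for n in("scene","side"):
    im,c,o=snap(n); save(n,im); np.save(n,im); print(n,-c[2].T@c[3],c[1][0])
print(o)
E
```

```text
scene [0.06411934 0.70232383 0.76474089] 0.03952967709692378
side [-0.25783053 -1.3725018   0.6528144 ] -0.1217264268829537
{'clock': 0.05, 'joint_pos': array([-5.60275810e+01,  2.05910322e+01,  6.33634723e-01, -1.83350881e-02,
       -7.01344999e+01, -1.65066244e+01]), 'qvel': array([ 0.07208812, -0.04401575,  0.10012979,  0.05992698,  0.08049995,
        0.02392599]), 'tau': array([-1.06519528e-03, -5.84670639e+01,  2.94058943e+01,  7.02586949e+00,
        1.02838775e-02, -9.75183070e-05]), 'tool_pos': array([ 0.20241185, -0.64343545,  0.22563178]), 'orientation': array([ 1.79906992e+02, -9.58696049e-03, -1.62540442e+02]), 'force': array([-0.02296155, -0.02525001,  0.37055565]), 'moment': array([ 0.01492303, -0.01317389,  0.00899904]), 'gripper_force': 0.0, 'opening': 0.0876993086906161}
```

View pics/scene.png

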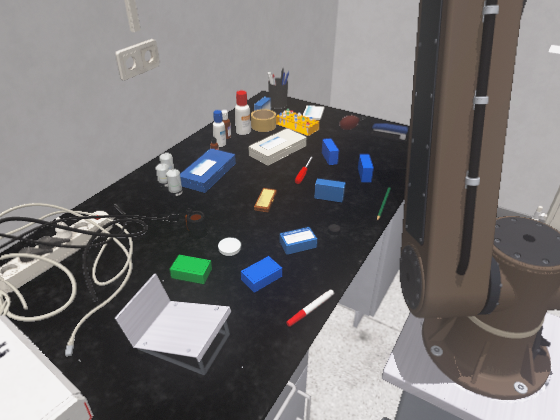

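View pics/side.png

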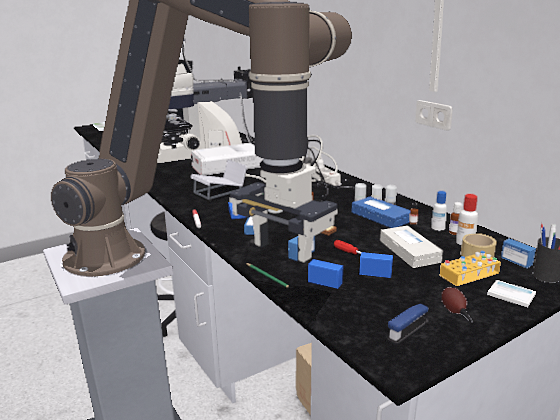

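The scene picture shows the rack (180,330), the wooden case (265,199), the petri dish (230,246), the cap (335,228) and the screwdriver (302,170).
- **Lying pack candidates:** (298,239), steel blue with a white label; (262,273), pure blue; (191,269), green.
- **Standing pack candidates:** (330,190), steel blue; (330,150) and (365,167), both pure blue.

The steel-blue pair, (298,239) and (330,190), look the same and are neither pure blue nor green. I'll confirm this in one enlarged crop.

```bash
python3 - <<'E'
from h import *
im=np.load("scene.npy"); save("crop1",cv2.resize(im[130:300,160:400],None,fx=3.3,fy=3.3,interpolation=cv2.INTER_CUBIC))
hsv=cv2.cvtColor(im,cv2.COLOR_RGB2HSV)
for p in[(298,248),(330,190),(262,273),(330,150),(365,167),(191,269),(265,199),(335,228),(285,245),(322,186)]: print(p,im[p[1],p[0]],hsv[p[1],p[0]])
E
```

```text
(298, 248) [ 56  87 128] [107 143 128]
(330, 190) [ 53  86 129] [107 150 129]
(262, 273) [ 48 118 237] [109 203 237]
(330, 150) [ 54 118 235] [109 196 235]
(365, 167) [ 40 113 232] [109 211 232]
(191, 269) [ 44 194  87] [ 69 197 194]
(265, 199) [240 226 153] [ 25  92 240]
(335, 228) [65 62 64] [160  12  65]
(285, 245) [ 52  77 112] [108 137 112]
(322, 186) [ 59  92 136] [107 144 136]
```

View pics/crop1.png

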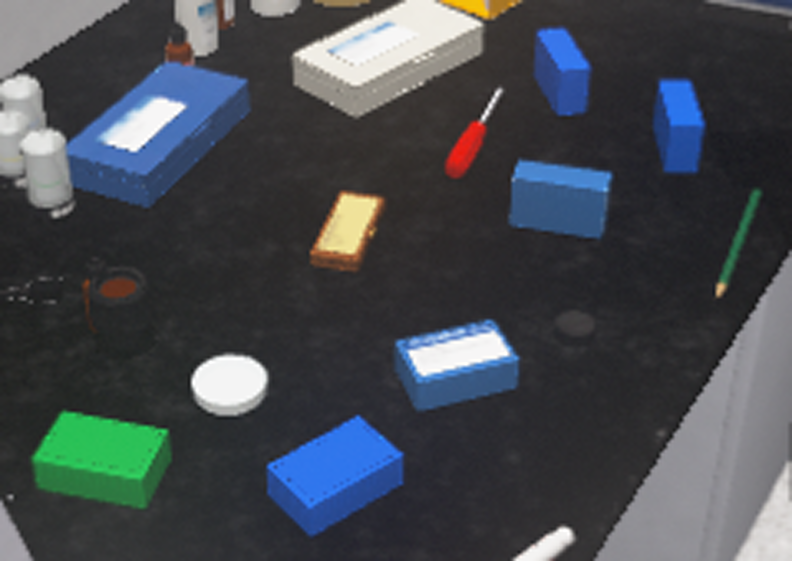

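The crop confirms it: the steel-blue boxes at crop (457,362), lying, and (560,198), standing, are the meant pair. The brighter blue and green boxes are look-alikes. Now I'll measure.

```bash
cat >> h.py <<'E'
def blob(m,p):
    m=cv2.morphologyEx(m.astype(np.uint8),cv2.MORPH_CLOSE,np.ones((3,3)))
    n,l,st,ce=cv2.connectedComponentsWithStats(m); d=[min(np.linalg.norm(ce[i]-p)+(1e3 if st[i][4]<40 else 0),1e6) for i in range(1,n)]
    return (l==1+int(np.argmin(d)))
def poly(b,n):
    c=max(cv2.findContours(b.astype(np.uint8),cv2.RETR_EXTERNAL,cv2.CHAIN_APPROX_NONE)[0],key=cv2.contourArea)
    return cv2.approxPolyN(c,n,ensure_convex=True).reshape(-1,2) if n else c
E
python3 - <<'E'
from h import *
s=ctrl.snapshot("scene");im=s["image"];c=cam(s)
H,S,V=[a.astype(int) for a in cv2.split(cv2.cvtColor(im,cv2.COLOR_RGB2HSV))]
steel=(H>98)&(H<116)&(S>90)&(V>75)
white=(V>180)&(S<60)
for nm,m,p in(("ly",steel|((V>150)&(S<75)),(298,239)),("st",steel,(330,190)),("case",(H<30)&(S>70)&(V>90),(265,199))):
    b=blob(m,p); q=poly(b,6); print(nm,b.sum()); 
    for z in ((.03,0) if nm=="ly" else (.052,0) if nm=="st" else (.014,0)): print(z,np.c_[q,onz(c,q,z)[:,:2].round(3)].tolist())
for nm,m,p in(("pet",white,(230,246)),("driver",(S>150)&((H<8)|(H>172))&(V>120),(302,172))):
    q=poly(blob(m,p),0)[:,0]; print(nm,onz(c,[q.mean(0)],.012)[:,:2])
print("cap",onz(c,[(334,228)],.012))
# rack: predict
q=[(119,318),(155,277),(164,303),(230,316),(193,361),(133,345)]
print(np.c_[q,onz(c,q,.031)[:,:2].round(3)].tolist()); print(np.c_[q,onz(c,q,.077)[:,:2].round(3)].tolist())
save("rack",cv2.resize(im[260:390,90:260],None,fx=4.5,fy=4.5,interpolation=cv2.INTER_CUBIC))
E
```

```text
ly 766
0.03 [[317.0, 238.0, 0.414, -0.084], [316.0, 247.0, 0.401, -0.053], [286.0, 254.0, 0.451, 0.006], [280.0, 242.0, 0.486, -0.024], [279.0, 233.0, 0.505, -0.052], [309.0, 226.0, 0.453, -0.116]]
0 [[317.0, 238.0, 0.429, -0.116], [316.0, 247.0, 0.415, -0.084], [286.0, 254.0, 0.467, -0.022], [280.0, 242.0, 0.503, -0.054], [279.0, 233.0, 0.523, -0.083], [309.0, 226.0, 0.469, -0.149]]
st 610
0.052 [[345.0, 181.0, 0.448, -0.324], [342.0, 201.0, 0.415, -0.231], [335.0, 201.0, 0.431, -0.221], [314.0, 198.0, 0.485, -0.205], [315.0, 183.0, 0.516, -0.271], [317.0, 177.0, 0.525, -0.302]]
0 [[345.0, 181.0, 0.476, -0.399], [342.0, 201.0, 0.441, -0.299], [335.0, 201.0, 0.458, -0.289], [314.0, 198.0, 0.516, -0.271], [315.0, 183.0, 0.549, -0.342], [317.0, 177.0, 0.559, -0.375]]
case 347
0.014 [[276.0, 189.0, 0.624, -0.236], [273.0, 200.0, 0.603, -0.185], [267.0, 212.0, 0.588, -0.128], [254.0, 210.0, 0.623, -0.118], [254.0, 205.0, 0.636, -0.137], [263.0, 187.0, 0.662, -0.225]]
0 [[276.0, 189.0, 0.634, -0.254], [273.0, 200.0, 0.613, -0.201], [267.0, 212.0, 0.598, -0.144], [254.0, 210.0, 0.634, -0.133], [254.0, 205.0, 0.647, -0.153], [263.0, 187.0, 0.673, -0.243]]
pet [[0.60003504 0.03323254]]
driver [[ 0.60062755 -0.34478142]]
cap [[ 0.40292121 -0.16220427  0.012     ]]
[[119.0, 318.0, 0.647, 0.345], [155.0, 277.0, 0.665, 0.222], [164.0, 303.0, 0.596, 0.269], [230.0, 316.0, 0.457, 0.227], [193.0, 361.0, 0.454, 0.347], [133.0, 345.0, 0.575, 0.378]]
[[119.0, 318.0, 0.61, 0.367], [155.0, 277.0, 0.627, 0.252], [164.0, 303.0, 0.563, 0.296], [230.0, 316.0, 0.432, 0.256], [193.0, 361.0, 0.43, 0.369], [133.0, 345.0, 0.543, 0.398]]
```

View pics/rack.png

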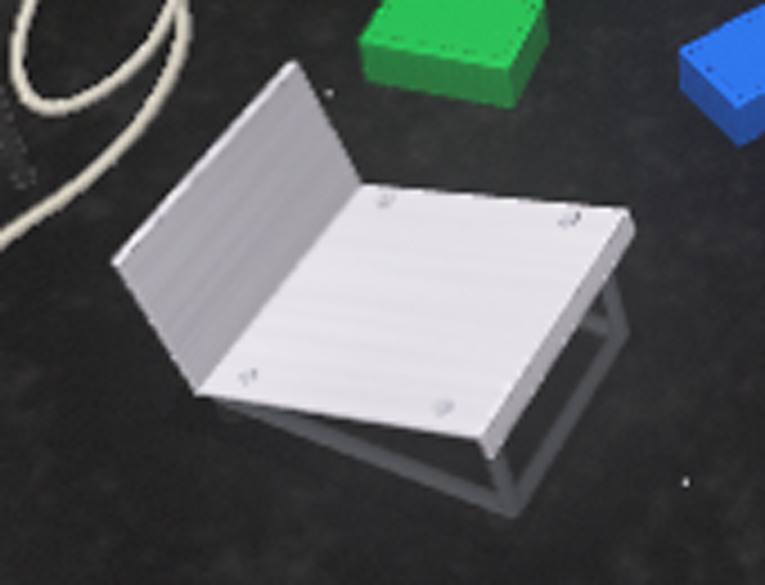

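The rack crop shows the foot corners at about (362,184) and (200,392), the upper deck corners at (628,212) and (487,440), and the backstop top at (295,64) and (115,262). I'll work out the rack pose and the first move, to above the lying pack.

```bash
cat >> h.py <<'E'
def go(p,x,z=(0,0,-1),o=None):
    """tool-frame shift (m) and rotvec (deg) to TCP p with tool x along x (either sense: nearest), tool z along z"""
    o=o or ctrl.get_obs(); R=Ro.from_euler('xyz',o["orientation"],degrees=True).as_matrix()
    z=np.array(z,float)/np.linalg.norm(z); x=np.array(x,float); x-=z*(x@z); x/=np.linalg.norm(x)
    best=None
    for s in(1,-1):
        T=np.c_[s*x,np.cross(z,s*x),z]; v=Ro.from_matrix(R.T@T).as_rotvec(degrees=True)
        if best is None or np.linalg.norm(v)<np.linalg.norm(best): best=v
    d=R.T@(np.array(p)-o["tool_pos"]); print("row",d.round(4).tolist(),best.round(2).tolist(),"dist",np.linalg.norm(d).round(3)); return d,best
def brief():
    o=ctrl.get_obs(); print(o["clock"],o["tool_pos"].round(4),o["orientation"].round(1),"F",o["force"].round(1),"op",round(o["opening"],4),"gf",round(o["gripper_force"],1),"j",o["joint_pos"].round(0)); return o
E
python3 - <<'E'
from h import *
s=ctrl.snapshot("scene");c=cam(s)
f=lambda L:[((x+.5)/4.5-.5+90,(y+.5)/4.5-.5+260) for x,y in L]
a=onz(c,f([(362,184),(200,392)]),.031); b=onz(c,f([(628,212),(487,440)]),.0774); t=onz(c,f([(295,64),(115,262)]),.1033)
print(a.round(3),b.round(3),t.round(3))
for p in(a,b,t): d=p[1]-p[0]; print(np.linalg.norm(d),np.degrees(np.arctan2(-d[0],d[1])))
print(np.linalg.norm(a-b,axis=1),np.linalg.norm(a-t,axis=1), (b-a).mean(0), a.mean(0))
go((.4595,-.068,.20),(-.052,-.064,0))
E
```

```text
[[0.59  0.257 0.031]
 [0.571 0.38  0.031]] [[0.447 0.239 0.077]
 [0.427 0.36  0.077]] [[0.611 0.263 0.103]
 [0.596 0.383 0.103]]
0.12348673824603638 8.812190103156848
0.12229971889345499 9.229432160657868
0.1216318554804028 7.411021043505825
[0.15146279 0.15228715] [0.07571506 0.07662444] [-0.14333335 -0.01918889  0.0464    ] [0.58016014 0.3185016  0.031     ]
row [-0.4179, 0.472, 0.0264] [0.06, 0.01, -33.45] dist 0.631
```

Emit:
jog_arm:
  plan:
    - [[1,-0.05,0.056,0,0,0,-4],[1,-0.1,0.113,0.003,0,0,-8],[1,-0.15,0.17,0.007,0,0,-12],[1,-0.2,0.226,0.011,0,0,-16],[1,-0.25,0.282,0.015,0,0,-20],[1,-0.3,0.339,0.019,0,0,-24],[1,-0.35,0.395,0.023,0,0,-28],[1,-0.4,0.452,0.026,0,0,-32],[1,-0.418,0.472,0.026,0,0,-33.5],[1,-0.418,0.472,0.026,0,0,-33.5],[1,-0.418,0.472,0.026,0,0,-33.5],[1,-0.418,0.472,0.026,0,0,-33.5]]

```text
clock: 1.7
tool_pos: [0.4595, -0.0678, 0.2004]
orientation: [180.0, -0.0, -128.9]
force: [-0.2, 0.5, 0.5]
opening: 0.0876
gripper_force: 0.0
```

```bash
python3 - <<'E'
from h import *
im,c,o=snap("wrist"); brief(); np.save("w1",im)
P=np.array([.4595,-.068,.03]);print(proj(c,[P,(.403,-.162,.012),(.6,.033,.014),(.46,-.068,0)]).round(0),-c[2].T@c[3])
save("w1",im)
E
```

```text
1.75 [ 0.4592 -0.0685  0.2004] [ 180.   -0. -129.] F [-0.4 -0.6  0.5] op 0.0873 gf 0.0 j [ 16.   2. -27.  -0. -61. -55.]
[[275. 191.]
 [261.  86.]
 [239. 316.]
 [275. 186.]] [ 0.41485329 -0.12292675  0.35898888]
```

View pics/w1.png

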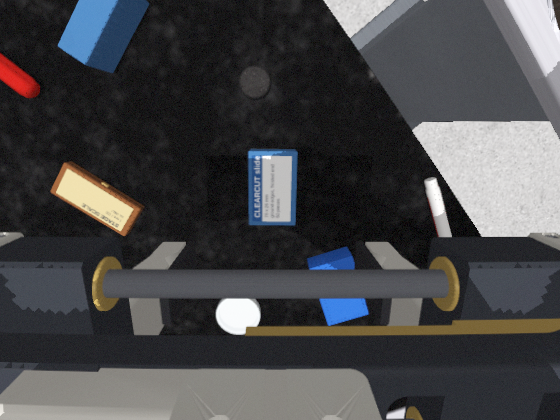

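The wrist view shows the lying pack at (272,187), the cap at (255,82), the case at (97,198), the standing pack at (103,32) and the petri dish at (238,314). I'll refine from this picture.

```bash
python3 - <<'E'
from h import *
im,c,o=snap("wrist")
H,S,V=[a.astype(int) for a in cv2.split(cv2.cvtColor(im,cv2.COLOR_RGB2HSV))]
b=np.zeros(im.shape[:2],bool); b[135:235,235:310]=(V>60)[135:235,235:310]
def rect(b,z,n):
    P=onz(c,poly(blob(b,np.argwhere(b).mean(0)[::-1]),0)[:,0],z)[:,:2]; r=cv2.minAreaRect((P*1e3).astype(np.float32)); print(n,np.round(r[0],1),np.round(r[1],1),round(r[2],1)); return r
r=rect(b,.028,"ly")
k=np.zeros_like(b);k[150:245,45:150]=((H<30)&(S>70)&(V>70))[150:245,45:150]; rect(k,.013,"case")
bx=cv2.boxPoints(r)/1e3; e=[bx[1]-bx[0],bx[2]-bx[1]]; L=max(e,key=np.linalg.norm); ctr=np.array(r[0])/1e3
go((*ctr,.06),(*L,0)); go((*ctr,.004),(*L,0))
E
```

```text
ly [460.3 -72.6] [85.5 53. ] 50.5
case [ 628.4 -188.4] [47.3 99.8] 17.6
row [0.002, -0.0032, 0.1405] [0.02, -0.02, 0.44] dist 0.141
row [0.002, -0.0032, 0.1965] [0.02, -0.02, 0.44] dist 0.197
```

Emit:
jog_arm:
  plan:
    - [[1,0.01,-0.003,0.05,0,0,0.4],[1,0.01,-0.003,0.1,0,0,0.4],[1,0.01,-0.003,0.14,0,0,0.4],[1,0.01,-0.003,0.17,0,0,0.4],[1,0.01,-0.003,0.19,0,0,0.4],[1,0.01,-0.003,0.196,0,0,0.4],[1,0.01,-0.003,0.196,0,0,0.4],[0.4,0.01,-0.003,0.196,0,0,0.4],[0.4,0.01,-0.003,0.196,0,0,0.4],[0.4,0.01,-0.003,0.196,0,0,0.4],[0.4,0.01,-0.003,0.196,0,0,0.4],[0.4,0.01,-0.003,0.196,0,0,0.4],[0.4,0.01,-0.003,0.196,0,0,0.4]]

```text
clock: 3.42
tool_pos: [0.4558, -0.0777, 0.0048]
orientation: [-180.0, 0.0, -129.4]
force: [-1.6, 1.7, 5.7]
opening: 0.0519
gripper_force: 30.0
```

```bash
cat >> h.py <<'E'
O=np.array([.580,.3185,.031]); psi=np.radians(8.3); sl=np.radians(18)
xd=np.array([np.cos(sl)*np.cos(psi),np.cos(sl)*np.sin(psi),-np.sin(sl)]); yd=np.array([-np.sin(psi),np.cos(psi),0]); zd=np.cross(xd,yd)
D=np.c_[xd,yd,zd]
def deck(x,y,z): return O+D@np.array([x,y,z])
def ind(p): return D.T@(np.array(p)-O)
E
python3 - <<'E'
from h import *
go(deck(-.075,0,.09),xd,-zd); print(deck(-.075,0,.09))
E
```

```text
row [-0.3528, 0.1849, -0.135] [-6.64, 17.18, 41.92] dist 0.421
[0.5369381  0.31221795 0.13977136]
```

Emit:
jog_arm:
  plan:
    - [[0.4,0,0,-0.03,0,0,0],[0.4,0,0,-0.08,0,0,0],[0.4,0,0,-0.13,0,0,0],[0.4,0,0,-0.17,0,0,0],[0.4,-0.035,0.018,-0.18,-0.7,1.7,4.2],[0.4,-0.07,0.037,-0.18,-1.3,3.4,8.4],[0.4,-0.106,0.055,-0.18,-2,5.2,12.6],[0.4,-0.141,0.074,-0.18,-2.7,6.9,16.8],[0.4,-0.176,0.092,-0.18,-3.3,8.6,21],[0.4,-0.212,0.111,-0.18,-4,10.3,25.2],[0.4,-0.247,0.129,-0.18,-4.6,12,29.3],[0.4,-0.282,0.148,-0.18,-5.3,13.7,33.5],[0.4,-0.317,0.166,-0.17,-6,15.5,37.7],[0.4,-0.353,0.185,-0.16,-6.6,17.2,41.9],[0.4,-0.353,0.185,-0.145,-6.6,17.2,41.9],[0.4,-0.353,0.185,-0.135,-6.6,17.2,41.9],[0.4,-0.353,0.185,-0.135,-6.6,17.2,41.9],[0.4,-0.353,0.185,-0.135,-6.6,17.2,41.9]]

```text
clock: 5.68
tool_pos: [0.5372, 0.3118, 0.1404]
orientation: [-180.0, -18.0, -171.7]
force: [0.1, 0.1, -2.4]
opening: 0.0517
gripper_force: 30.0
```

```bash
python3 - <<'E'
from h import *
im,c,o=snap("wrist"); brief(); save("w2",im); print(ind(o["tool_pos"]))
for p in((0,.062,0),(0,-.062,0),(-.15,.062,0),(-.15,-.062,0),(0,.062,.076),(0,-.062,.076)): print(p,proj(c,[deck(*p)]).round(0))
go(deck(-.07,0,.01),xd,-zd)
E
```

```text
5.725 [0.5373 0.312  0.1406] [-180.   -17.9 -171.7] F [ 0.4  0.7 -1.7] op 0.0518 gf 30.0 j [  42.   30.    5.  -10.  -81. -121.]
[-0.07498676 -0.00043279  0.09071624]
(0, 0.062, 0) [[344. 291.]]
(0, -0.062, 0) [[207. 291.]]
(-0.15, 0.062, 0) [[356. 118.]]
(-0.15, -0.062, 0) [[196. 118.]]
(0, 0.062, 0.076) [[368. 351.]]
(0, -0.062, 0.076) [[183. 350.]]
row [-0.0048, 0.0003, 0.0809] [-0.0, 0.07, -0.0] dist 0.081
```

View pics/w2.png

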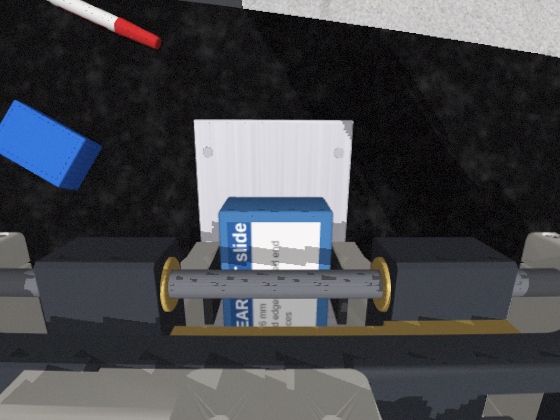

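The deck's upper corners appear at (195,121) and (352,121) against a predicted (196,118) and (356,118). That is about 2 mm off, so I'll shift the deck origin by −1.5 mm in y and +2 mm in x.

Emit:
jog_arm:
  plan:
    - [[0.4,0,-0.001,0.03,0,0,0],[0.4,0,-0.001,0.06,0,0,0],[0.4,0,-0.001,0.075,0,0,0],[0.4,0,-0.001,0.082,0,0,0],[0.4,0,-0.001,0.084,0,0,0],[0.4,0,-0.001,0.084,0,0,0],[0.4,0,-0.001,0.084,0,0,0]]

```text
clock: 6.6
tool_pos: [0.512, 0.3078, 0.0603]
orientation: [-180.0, -17.9, -171.7]
force: [-0.5, 0.3, -2.1]
opening: 0.0517
gripper_force: 30.0
```

```bash
sed -i 's/^O=.*/O=np.array([.5822,.3173,.0304]); psi=np.radians(8.3); sl=np.radians(18)/' h.py; python3 - <<'E'
from h import *
o=brief(); print(ind(o["tool_pos"]), D.T@o["force"])
E
```

```text
6.6 [0.512  0.3078 0.0603] [-180.   -17.9 -171.7] F [-0.5  0.3 -2.1] op 0.0517 gf 30.0 j [  43.   32.   -2.  -11.  -71. -120.]
[-0.07662504  0.00071032  0.00657577] [ 0.20940988  0.35238508 -2.1807394 ]
```

Emit:
jog_arm:
  plan:
    - [[0.4,-0.01,-0.001,0,0,0,0],[0.4,-0.02,-0.001,0,0,0,0],[0.4,-0.025,-0.001,0.001,0,0,0],[0.4,-0.028,-0.001,0.002,0,0,0],[0.4,-0.028,-0.001,0.002,0,0,0]]

```text
clock: 7.22
tool_pos: [0.5372, 0.31, 0.0505]
orientation: [-179.9, -18.1, -171.7]
force: [-4.0, -1.0, 10.0]
opening: 0.0518
gripper_force: 30.0
```

```bash
python3 - <<'E'
from h import *
o=brief(); print(ind(o["tool_pos"]), D.T@o["force"])
E
```

```text
7.225 [0.5372 0.31   0.0505] [-179.9  -18.1 -171.7] F [-4. -1. 10.] op 0.0518 gf 30.0 j [  42.   34.    1.  -10.  -72. -119.]
[-0.04961458 -0.00071105  0.00506041] [-6.94158593 -0.37681613  8.23644948]
```

Emit:
jog_arm:
  plan:
    - [[0.4,-0.002,0,0,0,0,0],[0.4,-0.003,0,0,0,0,0],[0.4,-0.003,0,0,0,0,0]]

```text
clock: 7.6
tool_pos: [0.5372, 0.31, 0.0505]
orientation: [-179.9, -18.3, -171.7]
force: [-14.1, -1.3, 19.6]
opening: 0.0519
gripper_force: 30.0
```

```bash
python3 - <<'E'
from h import *
o=brief(); print(ind(o["tool_pos"]), D.T@o["force"])
E
```

```text
7.6 [0.5372 0.31   0.0505] [-179.9  -18.3 -171.7] F [-14.1  -1.3  19.6] op 0.0519 gf 30.0 j [  42.   34.    1.  -10.  -72. -119.]
[-0.04954932 -0.00075272  0.00501081] [-19.51796349   0.78065569  14.26871591]
```

Emit:
jog_arm:
  plan:
    - [[0.4,0.002,0,-0.001,0,0,0],[0.85,0.003,0,-0.001,0,0,0],[0.85,0.003,0,-0.001,0,0,0],[0.85,0.003,0,-0.001,0,0,0],[0.85,0.003,0,-0.001,0,0,0],[0.85,0.003,0,-0.02,0,0,0],[0.85,0.003,0,-0.06,0,0,0],[0.85,0.003,0,-0.11,0,0,0],[0.85,0.003,0,-0.15,0,0,0],[0.85,0.003,0,-0.15,0,0,0]]

```text
clock: 8.85
tool_pos: [0.5855, 0.3178, 0.1953]
orientation: [179.9, -17.7, -171.7]
force: [-0.1, -0.1, -0.4]
opening: 0.0744
gripper_force: 0.0
```

```bash
python3 - <<'E'
from h import *
brief()
im,c,o=snap("wrist"); save("w3",im)
print(proj(c,[deck(*p) for p in ((-.082,.026,.03),(-.082,-.026,.03),(-.15,.062,0),(-.15,-.062,0))]).round(0).tolist())
th=np.radians(18); go((.4825-.02,-.299,.18),(np.cos(th),np.sin(th),0))
E
```

```text
8.85 [0.5855 0.3178 0.1953] [ 179.9  -17.7 -171.7] F [-0.1 -0.1 -0.4] op 0.0744 gf 0.0 j [  40.   31.   16.   -9.  -89. -120.]
[[303.0, 164.0], [247.0, 164.0], [340.0, 89.0], [210.0, 89.0]]
row [0.1953, -0.5924, 0.0762] [1.56, -17.81, -9.62] dist 0.628
```

View pics/w3.png

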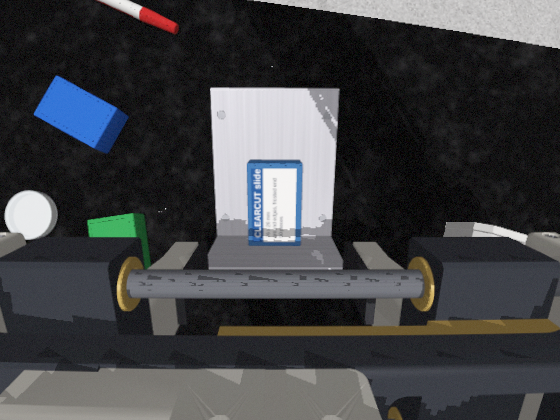

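The picture shows the pack flat on the deck, with its near corners at (248,161) and (302,161), centred and against the backstop. Next is the standing pack.

Emit:
jog_arm:
  plan:
    - [[1,0.014,-0.042,-0.005,0.1,-1.3,-0.7],[1,0.028,-0.085,0,0.2,-2.5,-1.4],[1,0.042,-0.127,0.005,0.3,-3.8,-2.1],[1,0.056,-0.169,0.01,0.4,-5.1,-2.7],[1,0.07,-0.212,0.015,0.6,-6.4,-3.4],[1,0.084,-0.254,0.021,0.7,-7.6,-4.1],[1,0.098,-0.296,0.03,0.8,-8.9,-4.8],[1,0.112,-0.338,0.04,0.9,-10.2,-5.5],[1,0.125,-0.381,0.045,1,-11.4,-6.2],[1,0.14,-0.423,0.05,1.1,-12.7,-6.9],[1,0.153,-0.465,0.055,1.2,-14,-7.6],[1,0.167,-0.508,0.06,1.3,-15.3,-8.2],[1,0.181,-0.55,0.07,1.4,-16.5,-8.9],[1,0.195,-0.592,0.076,1.6,-17.8,-9.6],[1,0.195,-0.592,0.076,1.6,-17.8,-9.6],[1,0.195,-0.592,0.076,1.6,-17.8,-9.6]]

```text
clock: 10.9
tool_pos: [0.4614, -0.2987, 0.1794]
orientation: [-180.0, -0.2, -162.1]
force: [0.3, -0.2, 0.7]
opening: 0.0882
gripper_force: 0.0
```

```bash
python3 - <<'E'
from h import *
brief()
im,c,o=snap("wrist"); np.save("w4",im); save("w4",im)
print(proj(c,[(.525,-.302,.052),(.448,-.324,.052),(.516,-.271,.052),(.441,-.299,.052),(.4825,-.299,.052)]).round(0).tolist())
E
```

```text
10.9 [ 0.4614 -0.2987  0.1794] [-180.    -0.2 -162.1] F [ 0.3 -0.2  0.7] op 0.0882 gf 0.0 j [-12.  11. -19.   0. -60. -60.]
[[252.0, 259.0], [254.0, 180.0], [285.0, 260.0], [282.0, 181.0], [268.0, 221.0]]
```

View pics/w4.png

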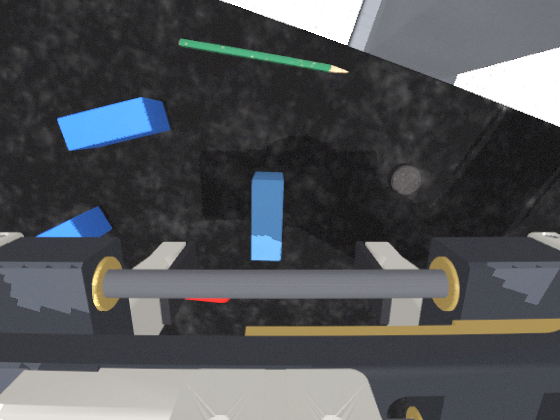

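```bash
python3 - <<'E'
from h import *
th=np.radians(18); go((.4825,-.298,.035),(np.cos(th),np.sin(th),0))
E
```

```text
row [-0.0203, -0.0059, 0.1446] [-0.06, -0.23, 0.01] dist 0.146
```

Emit:
jog_arm:
  plan:
    - [[1,-0.02,-0.006,0.04,0,-0.2,0],[1,-0.02,-0.006,0.08,0,-0.2,0],[1,-0.02,-0.006,0.12,0,-0.2,0],[1,-0.02,-0.006,0.14,0,-0.2,0],[1,-0.02,-0.006,0.145,0,-0.2,0],[1,-0.02,-0.006,0.145,0,-0.2,0],[0.2,-0.02,-0.006,0.145,0,-0.2,0],[0.2,-0.02,-0.006,0.145,0,-0.2,0],[0.2,-0.02,-0.006,0.145,0,-0.2,0],[0.2,-0.02,-0.006,0.145,0,-0.2,0],[0.2,-0.02,-0.006,0.145,0,-0.2,0],[0.2,-0.02,-0.006,0.145,0,-0.2,0],[0.2,-0.02,-0.006,0.145,0,-0.2,0]]

```text
clock: 12.58
tool_pos: [0.4829, -0.299, 0.0352]
orientation: [-179.9, 0.0, -162.0]
force: [0.6, -1.3, -0.4]
opening: 0.03
gripper_force: 29.7
```

```bash
python3 - <<'E'
from h import *
brief()
E
```

```text
12.575 [ 0.4829 -0.299   0.0352] [-179.9    0.  -162. ] F [ 0.6 -1.3 -0.4] op 0.03 gf 29.7 j [-12.  22. -26.   0. -42. -60.]
```

Emit:
jog_arm:
  plan:
    - [[0.2,0,0,-0.02,0,0,0],[0.2,0,0,-0.045,0,0,0],[0.2,0,0,-0.045,6,0,0],[0.2,0,0,-0.045,12,0,0],[0.2,0,0,-0.045,18,0,0],[0.2,0,0,-0.045,24,0,0],[0.2,0,0,-0.045,30,0,0],[0.2,0,0,-0.045,36,0,0],[0.2,0,0,-0.045,42,0,0],[0.2,0,0,-0.04,42,0,0],[0.2,0,0,-0.025,42,0,0],[0.2,0,0,-0.012,42,0,0],[0.2,0,0,-0.006,42,0,0],[0.2,0,0,-0.006,42,0,0],[0.2,0,0,-0.006,42,0,0]]

```text
clock: 14.45
tool_pos: [0.5329, -0.296, 0.069]
orientation: [-139.9, -2.8, -164.5]
force: [-0.2, 0.0, -2.4]
opening: 0.0297
gripper_force: 29.7
```

```bash
python3 - <<'E'
from h import *
brief()
E
```

```text
14.45 [ 0.5329 -0.296   0.069 ] [-139.9   -2.8 -164.5] F [-0.2  0.  -2.4] op 0.0297 gf 29.7 j [  -9.   19.  -58.   95.  -37. -156.]
```

The arm ran into joint 3 and joint 4 limits while tilting that way, and the pack is still held. I'll bring it upright, carry it to the free area at about (.52,−.08) and tilt it the other way, where joint 4 has more range.

```bash
python3 - <<'E'
from h import *
go((.52,-.19,.14),(1,0,0)); go((.52,-.08,.10),(1,0,0))
E
```

```text
row [-0.0124, 0.0346, -0.1228] [-40.23, 2.72, 15.87] dist 0.128
row [-0.0438, 0.1405, -0.1617] [-40.23, 2.72, 15.87] dist 0.219
```

Emit:
jog_arm:
  plan:
    - [[0.2,-0.002,0.006,-0.02,-6,0.4,2.5],[0.2,-0.004,0.012,-0.04,-12,0.8,5],[0.2,-0.006,0.017,-0.06,-18,1.2,7],[0.2,-0.008,0.023,-0.08,-24,1.6,9.5],[0.2,-0.01,0.029,-0.1,-30,2,12],[0.2,-0.012,0.035,-0.123,-36,2.4,14],[0.2,-0.02,0.07,-0.135,-40.2,2.7,15.9],[0.2,-0.032,0.105,-0.148,-40.2,2.7,15.9],[0.2,-0.044,0.14,-0.162,-40.2,2.7,15.9],[0.2,-0.044,0.14,-0.162,-40.2,2.7,15.9],[0.2,-0.044,0.14,-0.162,-40.2,2.7,15.9],[0.2,-0.044,0.14,-0.162,-40.2,2.7,15.9]]

```text
clock: 15.95
tool_pos: [0.5203, -0.0806, 0.1007]
orientation: [-180.0, 0.0, 179.9]
force: [-0.3, 0.2, -2.6]
opening: 0.0301
gripper_force: 29.7
```

```bash
python3 - <<'E'
from h import *
brief(); go((.52,-.08,.10),(1,0,0))
E
```

```text
15.95 [ 0.5203 -0.0806  0.1007] [-180.     0.   179.9] F [-0.3  0.2 -2.6] op 0.0301 gf 29.7 j [  13.   14.  -28.    0.  -49. -103.]
row [0.0003, 0.0006, 0.0007] [-0.01, 0.05, -0.08] dist 0.001
```

Emit:
jog_arm:
  plan:
    - [[0.2,0,0,0,-6,0,0],[0.2,0,0,0,-12,0,0],[0.2,0,0,0,-18,0,0],[0.2,0,0,0,-24,0,0],[0.2,0,0,0,-30,0,0],[0.2,0,0,0,-36,0,0],[0.2,0,0,0,-42,0,0],[0.2,0,0,0,-42,0,0],[0.2,0,0,0,-42,0,0],[0.2,0,0,0,-42,0,0]]

```text
clock: 17.2
tool_pos: [0.5204, -0.0797, 0.101]
orientation: [138.1, 0.1, -180.0]
force: [0.3, -1.0, -2.7]
opening: 0.03
gripper_force: 29.8
```

```bash
python3 - <<'E'
from h import *
brief()
E
```

```text
17.2 [ 0.5204 -0.0797  0.101 ] [ 1.381e+02  1.000e-01 -1.800e+02] F [ 0.3 -1.  -2.7] op 0.03 gf 29.8 j [-19.  27.  -5. -40. -78. -55.]
```

Emit:
jog_arm:
  plan:
    - [[0.2,0,-0.014,0.016,0,0,0],[0.2,0,-0.028,0.031,0,0,0],[0.2,0,-0.038,0.042,0,0,0],[0.2,0,-0.042,0.047,0,0,0],[0.2,0,-0.042,0.047,0,0,0],[0.2,0,-0.042,0.047,0,0,0]]

```text
clock: 17.95
tool_pos: [0.5205, -0.08, 0.0373]
orientation: [138.0, 0.0, 179.9]
force: [0.8, -0.4, -2.1]
opening: 0.03
gripper_force: 29.8
```

```bash
python3 - <<'E'
from h import *
brief()
E
```

```text
17.95 [ 0.5205 -0.08    0.0373] [138.    0.  179.9] F [ 0.8 -0.4 -2.1] op 0.03 gf 29.8 j [-19.  32.  -7. -41. -73. -50.]
```

Emit:
jog_arm:
  plan:
    - [[0.46,0,0,0,0,0,0],[0.46,0,0,0,0,0,0],[0.46,0,0,0,0,0,0],[0.46,0,0,-0.01,0,0,0],[0.46,0,0,-0.02,0,0,0],[0.46,0,0,-0.03,0,0,0],[0.46,0,0,-0.045,0,0,0],[0.46,0,0,-0.07,0,0,0],[0.46,0,0,-0.1,0,0,0],[0.6,0,0.02,-0.14,6,0,0],[0.8,0,0.04,-0.17,14,0,0],[1,0,0.05,-0.18,22,0,0],[1,0,0.05,-0.18,30,0,0],[1,0,0.05,-0.18,38,0,0],[1,0,0.05,-0.18,42,0,0],[1,0,0.05,-0.18,42,0,0],[1,0,0.05,-0.18,42,0,0]]

```text
clock: 20.08
tool_pos: [0.5202, -0.1632, 0.205]
orientation: [179.9, 0.0, 179.9]
force: [-0.7, -0.1, 0.1]
opening: 0.0876
gripper_force: 0.0
```

```bash
cat >> h.py <<'E'
def rect(c,b,z,n):
    P=onz(c,poly(b,0)[:,0],z)[:,:2]; r=cv2.minAreaRect((P*1e3).astype(np.float32)); print(n,np.round(r[0],1),np.round(r[1],1),round(r[2],1)); return r
E
python3 - <<'E'
from h import *
brief()
for n in("wrist","scene"):
    im,c,o=snap(n); np.save(n+"5",im)
    q=proj(c,[(.52,-.115,.03)])[0]; print(n,q)
    H,S,V=[a.astype(int) for a in cv2.split(cv2.cvtColor(im,cv2.COLOR_RGB2HSV))]
    m=((H>98)&(H<116)&(S>90)&(V>75))|((V>150)&(S<75)); b=blob(m,q); print(b.sum()); rect(c,b,.028,n)
    print(poly(b,6).tolist())
save("scene5",np.load("scene5.npy"))
E
```

```text
20.075 [ 0.5202 -0.1632  0.205 ] [179.9   0.  179.9] F [-0.7 -0.1  0.1] op 0.0876 gf 0.0 j [  3.   9. -18.  -0. -63. -93.]
wrist [318.84851418 190.04180136]
3604
wrist [519.4 -98.1] [56.7 85.6] 89.6
[[363, 150], [357, 225], [336, 226], [308, 225], [308, 195], [310, 150]]
scene [286.28930296 217.91126612]
703
scene [512.1 -80.4] [81.2 96.6] 89.3
[[300, 222], [300, 232], [290, 242], [264, 231], [264, 223], [275, 212]]
```

```bash
python3 - <<'E'
from h import *
s=ctrl.snapshot("scene");c=cam(s); print(onz(c,[(264,223),(275,212),(300,222)],.03).round(4).tolist())
im,c,o=snap("wrist")
for z in(.03,0): print(z,onz(c,[(308,150),(308,225),(359,225),(363,150)],z).round(4).tolist())
print(np.load("wrist5.npy")[190,300:370:3].tolist())
E
```

```text
[[0.5589, -0.0668, 0.03], [0.5586, -0.1217, 0.03], [0.4809, -0.1184, 0.03]]
0.03 [[0.4767, -0.1288, 0.03], [0.5603, -0.1266, 0.03], [0.5603, -0.0688, 0.03], [0.4766, -0.0704, 0.03]]
0 [[0.4792, -0.1257, 0.0], [0.5703, -0.1233, 0.0], [0.5704, -0.0603, 0.0], [0.4791, -0.0621, 0.0]]
[[49, 48, 48], [45, 45, 45], [50, 48, 50], [66, 93, 126], [96, 143, 192], [108, 166, 219], [108, 165, 219], [106, 165, 219], [105, 164, 218], [109, 166, 219], [107, 165, 218], [108, 165, 220], [105, 163, 217], [106, 164, 218], [108, 164, 219], [107, 165, 219], [105, 164, 218], [107, 166, 219], [107, 165, 219], [108, 165, 219], [51, 50, 48], [47, 44, 46], [36, 33, 37], [41, 41, 39]]
```

The standing pack now lies flat: its top edges measure 78 and 55 mm, and it is centred at about (.5195,−.096). I'll take it across its width.

```bash
python3 - <<'E'
from h import *
go((.5125,-.096,.005),(1,0,0))
E
```

```text
row [0.0079, 0.0678, 0.1995] [0.02, 0.01, -0.13] dist 0.211
```

Emit:
jog_arm:
  plan:
    - [[1,0.008,0.034,0.02,0,0,0],[1,0.008,0.068,0.05,0,0,0],[1,0.008,0.068,0.1,0,0,0],[1,0.008,0.068,0.15,0,0,0],[1,0.008,0.068,0.185,0,0,0],[1,0.008,0.068,0.199,0,0,0],[1,0.008,0.068,0.199,0,0,0],[0.4,0.008,0.068,0.199,0,0,0],[0.4,0.008,0.068,0.199,0,0,0],[0.4,0.008,0.068,0.199,0,0,0],[0.4,0.008,0.068,0.199,0,0,0],[0.4,0.008,0.068,0.199,0,0,0],[0.4,0.008,0.068,0.199,0,0,0],[0.4,0.008,0.068,0.15,0,0,0],[0.4,0.008,0.068,0.1,0,0,0],[0.4,0.008,0.068,0.05,0,0,0],[0.4,0.008,0.068,0.03,0,0,0],[0.4,0.008,0.068,0.03,0,0,0]]

```text
clock: 22.52
tool_pos: [0.5128, -0.0948, 0.1757]
orientation: [180.0, 0.2, 180.0]
force: [-0.5, -0.4, -2.9]
opening: 0.0515
gripper_force: 30.0
```

```bash
python3 - <<'E'
from h import *
brief(); go(deck(-.075,-.001,.10),xd,-zd)
E
```

```text
22.525 [ 0.5128 -0.0948  0.1757] [180.    0.2 180. ] F [-0.5 -0.4 -2.9] op 0.0515 gf 30.0 j [  11.    8.  -23.    0.  -59. -101.]
row [-0.0292, 0.4053, 0.0273] [1.33, 18.15, -8.27] dist 0.407
```

Emit:
jog_arm:
  plan:
    - [[0.4,-0.003,0.04,-0.01,0.1,1.8,-0.8],[0.4,-0.006,0.081,-0.015,0.3,3.6,-1.7],[0.4,-0.009,0.122,-0.015,0.4,5.4,-2.5],[0.4,-0.012,0.162,-0.015,0.5,7.3,-3.3],[0.4,-0.015,0.203,-0.015,0.7,9.1,-4.1],[0.4,-0.018,0.243,-0.015,0.8,10.9,-5],[0.4,-0.02,0.284,-0.015,0.9,12.7,-5.8],[0.4,-0.023,0.324,-0.01,1.1,14.5,-6.6],[0.4,-0.026,0.365,0,1.2,16.3,-7.4],[0.4,-0.029,0.405,0.015,1.3,18.1,-8.3],[0.4,-0.029,0.405,0.027,1.3,18.1,-8.3],[0.4,-0.029,0.405,0.027,1.3,18.1,-8.3],[0.4,-0.029,0.405,0.027,1.3,18.1,-8.3]]

```text
clock: 24.15
tool_pos: [0.5414, 0.309, 0.1472]
orientation: [-180.0, -18.1, -171.7]
force: [0.7, -0.0, -1.8]
opening: 0.0521
gripper_force: 30.0
```

```bash
python3 - <<'E'
from h import *
o=brief(); print(ind(o["tool_pos"])); go(deck(-.06,-.001,.039),xd,-zd)
E
```

```text
24.15 [0.5414 0.309  0.1472] [-180.   -18.1 -171.7] F [ 0.7 -0.  -1.8] op 0.0521 gf 30.0 j [  41.   30.    6.  -10.  -82. -120.]
[-0.07560063 -0.00232732  0.09827189]
row [-0.0157, 0.0014, 0.0592] [-0.03, -0.13, -0.02] dist 0.061
```

Emit:
jog_arm:
  plan:
    - [[0.4,-0.01,0.001,0.025,0,0,0],[0.4,-0.014,0.001,0.045,0,0,0],[0.4,-0.015,0.001,0.056,0,0,0],[0.4,-0.016,0.001,0.06,0,0,0],[0.4,-0.016,0.001,0.06,0,0,0],[0.4,-0.021,0.001,0.06,0,0,0],[0.4,-0.026,0.001,0.06,0,0,0],[0.4,-0.028,0.001,0.0615,0,0,0],[0.4,-0.029,0.001,0.0625,0,0,0],[0.4,-0.029,0.001,0.0625,0,0,0]]

```text
clock: 25.4
tool_pos: [0.5471, 0.3115, 0.0806]
orientation: [-180.0, -18.4, -171.6]
force: [-10.8, -1.6, 10.6]
opening: 0.0519
gripper_force: 30.0
```

```bash
python3 - <<'E'
from h import *
o=brief(); print(ind(o["tool_pos"]), D.T@o["force"])
E
```

```text
25.4 [0.5471 0.3115 0.0806] [-180.   -18.4 -171.6] F [-10.8  -1.6  10.6] op 0.0519 gf 30.0 j [  41.   34.    4.  -10.  -76. -119.]
[-0.0492909  -0.00064682  0.03673848] [-13.64701449  -0.05638961   6.7314448 ]
```

Emit:
jog_arm:
  plan:
    - [[0.4,0.002,0,0,0,0,0],[0.8,0.003,0,0,0,0,0],[0.8,0.003,0,0,0,0,0],[0.8,0.003,0,0,0,0,0],[0.8,0.003,0,0,0,0,0],[0.8,0.003,0,-0.02,0,0,0],[0.8,0.003,0,-0.06,0,0,0],[0.8,0.003,0,-0.11,0,0,0],[0.8,0.003,0,-0.12,0,0,0],[0.8,0.003,0,-0.12,0,0,0]]

```text
clock: 26.65
tool_pos: [0.5837, 0.3172, 0.1943]
orientation: [179.9, -18.1, -171.7]
force: [-0.2, -0.4, -0.7]
opening: 0.0701
gripper_force: 0.0
```

```bash
python3 - <<'E'
from h import *
o=brief()
im,c,_=snap("wrist"); save("w6",im)
print(proj(c,[deck(*p) for p in ((-.082,.026,.06),(-.082,-.026,.06),(-.082,.026,.0),(-.082,-.026,.0),(0,.026,.06),(0,-.026,.06))]).round(0).tolist())
R=Ro.from_euler('xyz',o["orientation"],degrees=True).as_matrix()
a=np.radians(-72.4); x=np.array([np.cos(a),np.sin(a),0]);z=np.array([0,0,-1.])
print((R.T@(np.array([.628,-.188,.20])-o["tool_pos"])).round(3),Ro.from_matrix(R.T@np.c_[x,np.cross(z,x),z]).as_rotvec(degrees=True).round(1))
E
```

```text
26.65 [0.5837 0.3172 0.1943] [ 179.9  -18.1 -171.7] F [-0.2 -0.4 -0.7] op 0.0701 gf 0.0 j [  40.   32.   16.   -9.  -90. -120.]
[[307.0, 172.0], [244.0, 172.0], [301.0, 163.0], [250.0, 163.0], [304.0, 263.0], [246.0, 263.0]]
[ 0.03  -0.506  0.003] [ 15.7 -13.2 -98.4]
```

View pics/w6.png

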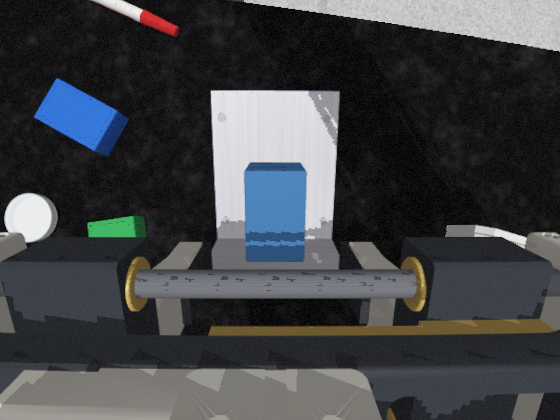

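The second pack sits squarely on the first, spanning columns 245–306, with its end at the backstop. Now the case.

Emit:
jog_arm:
  plan:
    - [[1,0.002,-0.04,-0.02,1.3,-1.1,-8],[1,0.005,-0.08,-0.02,2.6,-2.2,-16],[1,0.007,-0.12,-0.02,3.9,-3.3,-24],[1,0.01,-0.16,-0.02,5.2,-4.4,-32],[1,0.012,-0.2,-0.02,6.5,-5.5,-40],[1,0.015,-0.24,-0.02,7.8,-6.6,-49],[1,0.017,-0.285,-0.015,9,-7.7,-57],[1,0.02,-0.33,-0.01,10.4,-8.8,-65],[1,0.022,-0.375,-0.005,11.7,-9.9,-73],[1,0.025,-0.42,0,13,-11,-81],[1,0.027,-0.465,0,14.3,-12.1,-90],[1,0.03,-0.506,0.003,15.7,-13.2,-98.4],[1,0.03,-0.506,0.003,15.7,-13.2,-98.4],[1,0.03,-0.506,0.003,15.7,-13.2,-98.4],[1,0.03,-0.506,0.003,15.7,-13.2,-98.4]]

```text
clock: 28.58
tool_pos: [0.6275, -0.1868, 0.1998]
orientation: [179.9, -0.1, -72.3]
force: [-0.2, 0.3, 0.0]
opening: 0.0877
gripper_force: 0.0
```

```bash
python3 - <<'E'
from h import *
o=brief(); im,c,o=snap("wrist"); save("w7",im)
q=proj(c,[(.628,-.188,.013)])[0]; H,S,V=[a.astype(int) for a in cv2.split(cv2.cvtColor(im,cv2.COLOR_RGB2HSV))]
m=(H<30)&(S>70)&(V>70); m[238:]=0; b=blob(m,q); print(q,b.sum(),poly(b,5).tolist())
r=rect(c,b,.013,"case"); bx=cv2.boxPoints(r)/1e3; e=[bx[1]-bx[0],bx[2]-bx[1]]; L=max(e,key=np.linalg.norm)
go((*np.array(r[0])/1e3,.003),(*L,0))
E
```

```text
28.575 [ 0.6275 -0.1868  0.1998] [ 1.799e+02 -1.000e-01 -7.230e+01] F [-0.2  0.3  0. ] op 0.0877 gf 0.0 j [  1.  20.  -4.   0. -66.  17.]
[274.89676327 187.57818002] 1163 [[293, 142], [293, 189], [291, 228], [254, 228], [254, 142]]
case [ 629.8 -188.6] [44.1 98.9] 17.8
row [0.0023, -0.002, 0.197] [0.11, -0.06, -0.05] dist 0.197
```

Emit:
jog_arm:
  plan:
    - [[1,0.002,-0.002,0.05,0,0,0],[1,0.002,-0.002,0.1,0,0,0],[1,0.002,-0.002,0.15,0,0,0],[1,0.002,-0.002,0.18,0,0,0],[1,0.002,-0.002,0.193,0,0,0],[1,0.002,-0.002,0.197,0,0,0],[1,0.002,-0.002,0.197,0,0,0],[0.3,0.002,-0.002,0.197,0,0,0],[0.3,0.002,-0.002,0.197,0,0,0],[0.3,0.002,-0.002,0.197,0,0,0],[0.3,0.002,-0.002,0.197,0,0,0],[0.3,0.002,-0.002,0.197,0,0,0],[0.3,0.002,-0.002,0.197,0,0,0],[0.3,0.002,-0.002,0.197,0,0,0]]

```text
clock: 30.38
tool_pos: [0.63, -0.1895, 0.0034]
orientation: [179.9, -0.1, -72.3]
force: [-0.4, 0.2, 0.4]
opening: 0.0418
gripper_force: 30.0
```

```bash
python3 - <<'E'
from h import *
o=brief()
R=Ro.from_euler('xyz',o["orientation"],degrees=True).as_matrix()
for s in(1,-1):
  x=xd*s;z=-zd
  print((R.T@(deck(-.075,-.001,.13)-o["tool_pos"])).round(3),Ro.from_matrix(R.T@np.c_[x,np.cross(z,x),z]).as_rotvec(degrees=True).round(1))
E
```

```text
30.375 [ 0.63   -0.1895  0.0034] [ 1.799e+02 -1.000e-01 -7.230e+01] F [-0.4  0.2  0.4] op 0.0418 gf 30.0 j [  0.  31. -15.   0. -44.  17.]
[-0.501 -0.077 -0.175] [-12.5 -14.9 -79.9]
[-0.501 -0.077 -0.175] [-15.6  13.1  98.4]
```

Emit:
jog_arm:
  plan:
    - [[0.3,0,0,-0.03,0,0,0],[0.3,0,0,-0.08,0,0,0],[0.3,0,0,-0.13,0,0,0],[0.3,-0.02,-0.003,-0.17,0,0,0],[0.3,-0.06,-0.009,-0.19,-1.1,-1.4,-7],[0.3,-0.1,-0.015,-0.2,-2.3,-2.7,-14.5],[0.3,-0.145,-0.022,-0.2,-3.4,-4.1,-22],[0.3,-0.19,-0.029,-0.2,-4.6,-5.4,-29],[0.3,-0.235,-0.036,-0.2,-5.7,-6.8,-36],[0.3,-0.28,-0.043,-0.2,-6.8,-8.1,-43.5],[0.3,-0.325,-0.05,-0.2,-8,-9.5,-51],[0.3,-0.37,-0.057,-0.2,-9.1,-10.8,-58],[0.3,-0.415,-0.064,-0.195,-10.2,-12.2,-65.5],[0.3,-0.46,-0.071,-0.19,-11.4,-13.5,-73],[0.3,-0.501,-0.077,-0.18,-12.5,-14.9,-79.9],[0.3,-0.501,-0.077,-0.175,-12.5,-14.9,-79.9],[0.3,-0.501,-0.077,-0.175,-12.5,-14.9,-79.9],[0.3,-0.501,-0.077,-0.175,-12.5,-14.9,-79.9]]

```text
clock: 32.62
tool_pos: [0.5519, 0.3107, 0.1782]
orientation: [-180.0, 17.9, 8.2]
force: [0.1, -0.5, -0.2]
opening: 0.0421
gripper_force: 30.0
```

```bash
python3 - <<'E'
from h import *
o=brief(); print(ind(o["tool_pos"])); go(deck(-.062,-.001,.068),xd,-zd); im,c,o=snap("wrist");save("w8",im)
E
```

```text
32.625 [0.5519 0.3107 0.1782] [-180.    17.9    8.2] F [ 0.1 -0.5 -0.2] op 0.0421 gf 30.0 j [ 41.  29.   9. -10. -86.  59.]
[-0.07512012 -0.00218638  0.13097058]
row [0.013, -0.0012, 0.063] [-0.05, -0.08, -0.13] dist 0.064
```

Emit:
jog_arm:
  plan:
    - [[0.3,0.006,-0.001,0.03,0,0,0],[0.3,0.01,-0.001,0.05,0,0,0],[0.3,0.013,-0.001,0.06,0,0,0],[0.3,0.013,-0.001,0.065,0,0,0],[0.3,0.013,-0.001,0.065,0,0,0],[0.3,0.018,-0.001,0.065,0,0,0],[0.3,0.022,-0.001,0.0655,0,0,0],[0.3,0.025,-0.001,0.066,0,0,0],[0.3,0.025,-0.001,0.066,0,0,0]]

```text
clock: 33.8
tool_pos: [0.5548, 0.3129, 0.1068]
orientation: [180.0, 18.0, 8.2]
force: [0.5, 0.1, -0.9]
opening: 0.0418
gripper_force: 30.0
```

```bash
python3 - <<'E'
from h import *
o=brief(); print(ind(o["tool_pos"]), D.T@o["force"])
E
```

```text
33.8 [0.5548 0.3129 0.1068] [180.   18.    8.2] F [ 0.5  0.1 -0.9] op 0.0418 gf 30.0 j [ 41.  33.   6. -10. -79.  61.]
[-0.04995771 -0.00035736  0.06413728] [ 0.7942686   0.05180619 -0.6620934 ]
```

Emit:
jog_arm:
  plan:
    - [[0.3,0.0015,0,0.0005,0,0,0],[0.3,0.003,0,0.001,0,0,0],[0.3,0.003,0,0.001,0,0,0],[0.3,0.003,0,0.001,0,0,0]]

```text
clock: 34.3
tool_pos: [0.5551, 0.3129, 0.1064]
orientation: [180.0, 18.2, 8.3]
force: [-9.0, -0.8, 9.5]
opening: 0.0422
gripper_force: 30.0
```

```bash
python3 - <<'E'
from h import *
o=brief(); print(ind(o["tool_pos"]), D.T@o["force"])
E
```

```text
34.3 [0.5551 0.3129 0.1064] [180.   18.2   8.3] F [-9.  -0.8  9.5] op 0.0422 gf 30.0 j [ 41.  33.   6. -10. -79.  61.]
[-0.04964153 -0.00045695  0.06379761] [-11.54854668   0.48769342   6.2390324 ]
```

Emit:
jog_arm:
  plan:
    - [[0.3,0.001,0,0,0,0,0],[0.8,0.001,0,0,0,0,0],[0.8,0.001,0,0,0,0,0],[0.8,0.001,0,0,0,0,0],[0.8,0,0,0,0,0,0],[0.8,0,0,-0.02,0,0,0],[0.8,0,0,-0.06,0,0,0],[0.8,0,0,-0.1,0,0,0],[0.8,-0.03,-0.04,-0.13,0,0,0],[0.8,-0.06,-0.08,-0.13,0,0,0],[0.8,-0.08,-0.12,-0.13,0,0,0],[0.8,-0.08,-0.16,-0.13,0,0,0],[0.8,-0.08,-0.16,-0.13,0,0,0]]

```text
clock: 35.92
tool_pos: [0.4974, 0.469, 0.2529]
orientation: [-180.0, 18.0, 8.4]
force: [1.1, 0.2, -0.6]
opening: 0.0699
gripper_force: 0.0
```

```bash
python3 - <<'E'
from h import *
o=brief(); im,c,o=snap("scene"); save("sc9",cv2.resize(im[170:400,80:400],None,fx=2.5,fy=2.5,interpolation=cv2.INTER_CUBIC))
q=proj(c,[deck(*p) for p in((-.098,.022,.074),(-.098,-.022,.074),(0,.022,.074),(0,-.022,.074))]); print(((q-[80,170])*2.5).round(0).tolist())
E
```

```text
35.925 [0.4974 0.469  0.2529] [-180.    18.     8.4] F [ 1.1  0.2 -0.6] op 0.0699 gf 0.0 j [ 52.  31.  23. -12. -95.  46.]
[[224.0, 341.0], [257.0, 299.0], [125.0, 331.0], [160.0, 292.0]]
```

View pics/sc9.png

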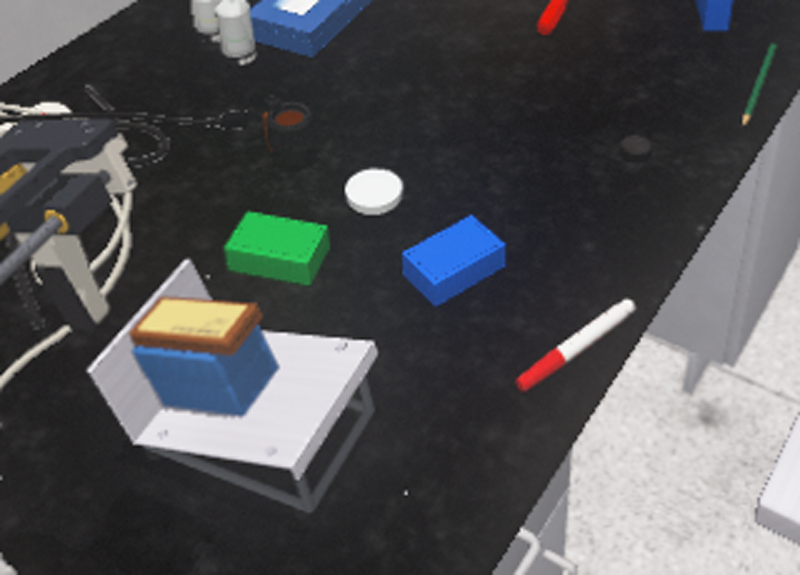

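The stack stands on the deck with the case on top and its end at the backstop: its near top corners are at about (220,341) and (258,303), against a predicted (224,341) and (257,299). The petri dish, the cap and the look-alikes have not moved, and the gripper is clear. Handing in.

```bash
python3 -c "
from plant import ctrl
print(ctrl.close_job())"
```

```text
the job is handed in; nothing more can be done
None
```

The job is handed in at about 36 s: both steel-blue packs and the wooden case are stacked in the middle of the deck, ends against the backstop; the petri dish and cap look unmoved in the last picture, and the screwdriver, partly out of frame, was never touched.

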